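Discard the mouldy agar plate

TASK

One of the two agar plates on the stand has gone mouldy. Slide it out of its nest, past the sprung clips and off the edge of the stand so that it drops into the open tub below, without lifting it and without pressing on it harder than 18 N (the thin plastic cracks); then shut the tub's lid fully. Leave the clean plate in its nest and everything else where it stands.

Things in the scene. Friction and masses are not known exactly. Their poses are not given: they have to be found in the camera images.
- dish_stand: Fixed aluminium stand, 88 x 216 mm. The top of its plate is 95 mm above this origin; its feet are adjustable, so this origin stands 0 to 10 mm above the worktop. Its +x axis points to the open edge of the plate, 38 mm ahead of the origin; y runs along that edge. The two nests have their centres at x = 0, y = -52 and +52 mm. A plate slides easily on it (friction about 0.2).
- nest_1 (a point): Centre of the nest at y = -52 mm, on top of the stand's plate. A white U-shaped wall 13.5 mm high, inner radius 31.8 mm, 5 mm thick, surrounds the rear and sides of its dish, which stands 1.5 mm proud of it, so it can be neither gripped nor pushed from behind. Towards the stand's +x the nest is open but for its two clips.
- nest_2 (a point): Centre of the nest at y = +52 mm, on top of the stand's plate. A white U-shaped wall 13.5 mm high, inner radius 31.8 mm, 5 mm thick, surrounds the rear and sides of its dish, which stands 1.5 mm proud of it, so it can be neither gripped nor pushed from behind. Towards the stand's +x the nest is open but for its two clips.
- edge (a point): Middle of the open edge of the stand's plate, at its top. Between each nest and this edge stand two sprung clips with black rollers, 18 mm ahead of the nest's centre on either side, 49 mm apart. A dish pressed towards the edge swings them outwards; together they resist with about 3 to 5 N over the first 12 mm or so and let go once the dish's middle has passed them (about 20 mm).
- mouldy_dish: The plate to discard: loose closed agar plate (petri dish), 60 mm across, 15 mm high, 30 g, in either nest; dark red agar with big grey-green mould patches, lid held by a strip of tape. Origin at the centre of its underside, z up. Hard: 1 mm too deep cracks it. A fingertip on its lid (friction about 0.8) slips when pressed lightly; some 8 to 12 N down carry it past the clips, less will do beyond.
- clean_dish: The same kind of plate with its strip of tape, but red agar with a few small cream dots, in the other nest. Origin at the centre of its underside. To be left alone.
- tub: Fixed yellow tub, open box 130 (x) x 216 (y) x 66 mm high, walls and floor 4 mm, on a rubber base (origin 0 to 10 mm above the worktop), just beyond the open edge of the stand, its rim below the stand's plate. Origin at the centre of its underside; its +x axis points away from the stand (nearly along the stand's +x).
- tub_lid (a joint): Angle of the tub's red lid in rad: 0 = shut flat on the rim, 1.57 = upright, at most 1.95 (leaning back away from the stand). Stiff hinge: the lid stays where it is left and takes about 1 to 2 N at its free edge to swing. It is hinged along the rim farthest from the stand, and starts open.
- lid_hinge (a point): Middle of the lid's hinge line, at the height of the tub's rim; the hinge line runs along the tub's y axis.
- lid_edge (a point): Middle of the lid's free edge, on its outer face (the face that is on top when shut), 135 mm from the hinge; the lid is 222 mm wide along the tub's y and 5 mm thick. Shut, this edge lies 8 to 13 mm from the stand's edge, below its plate.
- alcohol: White bottle with a blue cap, 52 mm in diameter, 134 mm high, loose, beyond the stand. Origin at the centre of its underside. To be left alone.
- tip_carton: Open white carton with a blue stripe, 94 x 109 x 92 mm, loose, standing to the left. Origin at the centre of its underside. To be left alone.
- marker_red: White marker with a red cap, 132 mm long, 17 mm thick, loose, lying to the left. Origin near its middle, underneath. To be left alone.

How it is judged:
By the outcome, as a careful person would: the job done as asked, in the order asked, and still so for the second after the job is handed in, with the robot touching nothing.
It also fails if it takes over 58 s, if anything falls off the work surface, if the arm or the gripper's body presses on something with over 40 N, if the wrist force passes 120 N, or if a joint passes its speed limit or range.

ROBOT

A 7-joint arm with a two-finger parallel gripper is mounted at the origin on a cart in front of the work surface, level with it; the furniture and walls round the work are solid. World frame = base frame: x ahead of the robot, y to its left, z up, the work surface at z = 0. Lengths are in m, angles in rad, forces in N, time in s.
With the tool pointing down it reaches from about 0.4 to 0.85 m from the base axis. Payload 4.5 kg.
Tool frame: the origin (TCP) lies on the mounting face of the last link; the fingertips stand 166 mm ahead of it and the grasp point (between the pads) lies 147 mm ahead of it; z points along the fingers, y is the line along which they close (so a half turn about z gives the same grasp; the last joint's range is limited). The gripper opens to 88 mm and grips with 3 to 60 N. Pads are 18 mm wide; open, the fingers measure 123 mm over their backs; the gripper's body (75 mm by 187 mm) begins 45 mm behind the grasp point.
Start: joints at [0.034, 0.689, -0.195, 1.565, 0.157, 0.902, -0.215], TCP at [0.625, 0, 0.405] pointing down, gripper open.
Joint ranges: [-3.01, 3.01], [-0.46, 2.08], [-1.47, 1.51], [0.13, 2.56], [-1, 4.14], [0.04, 2.09], [-2.66, 2.66]. Speed limits (rad/s): [2.57, 2.57, 3.14, 3.14, 3.14, 3.14, 3.14].

INTERFACE

Orientations are given as a rotation vector (axis times angle).
In Python, from rig import bot gives the robot as it stands.
- The arm moves only by the tool send_rows, never from a script. Its argument "rows" is text: rows parted by semicolons, each of 5 numbers parted by spaces: the shift along the tool's x, y, z in cm, then the turn about the tool's z in rad, then the opening in per cent of the stroke, from 0 (shut) to 100 (fully open). In form: x y z spin gripper; .... A call has 1 to 12 rows; each row is the pose to reach, as a shift and turn from the pose commanded when the call began, along the tool's axes at that moment; what a row does not reach only later rows make up. A row lasts 1/12 s, in which the tool goes at most 41.7 mm and 7.16 degrees, less where a joint would pass 70% of its speed; a pose out of reach is approached as far as the arm can. A call with a gripper value outside its range is refused whole. The fingers move at their own pace and stop on an object; the grip force is fixed at half the most. Time passes only in rows, so rows that repeat a pose let the fingers close. It gives the time, the measured TCP pose, the force, the opening and the grip force at its end, in the units of the state.
- bot.get_obs(): the state, without advancing time (a new reading comes with each control period).
- bot.camera(name): name is "scene" or "side" or "wrist"; returns a dict with "img" (420x560x3 uint8, red, green, blue), "fx", "fy", "cx", "cy" (pixels), "R" (3x3) and "t" (3): a world point X has camera coordinates R X + t; the wrist camera has in their place "mount" (4x4, takes a point from camera to tool coordinates, whose origin is the TCP and whose axes are the flange's). Camera axes: x right, y down, z forward; pixel columns grow to the right and rows downward; lengths in m; the calibration is good to about 2 mm. A picture is of the moment at which its call begins: read the wrist's pose just before it. There is no depth.
- bot.job_done(): hands the job in; it is judged then, once.
Trained networks look in a picture, given as the dict that the camera call returned (one of the last four; its "shot" number tells which), for a name from the list of things; names that differ only in an ending like _2 or _b are one class to them, and where a whole thing is asked for, a point or a joint stands for the part that bears it (a point fixed in the world has none). Each returns a list of dicts, best first, with "score" (0 to 1); they miss things now and then, are a little off and sometimes report something else, mostly with a low value. They report only what shows in the picture. A call takes as long as a camera call.
- bot.search_frame(picture, label): "at" ([column, row] in pixels, amid what is visible of it).
- bot.mark_of(picture, label): "at" ([column, row] in pixels: a listed point, or the origin of a listed thing).
The state is a dict: "t": time; "q": joint angles; "qd": joint speeds; "joint_torque": joint torques, N m; "tcp_pos": TCP position; "ee_rot": TCP orientation; "force": force on the tool from outside, world axes, zero at the start; "moment": the same for the moment, N m; "opening": opening from 0.0 (shut) to 1.0 (fully open); "finger_force": force on a finger pad.
Only numpy, scipy, OpenCV 4.12 (cv2) and the standard library are available. Lean on these libraries where they do the work, as an engineer would, in place of code of your own. Each camera call takes 0.05 s, during which the arm holds its last target. There are 200 camera calls.

## Working session

There is one attempt and no reset: what is moved stays moved. The work goes in short steps, Python scripts to look and compute and a tool call to move; the robot and the scene stay as the last step left them, time stands still between calls to the robot, and variables do not carry over. Pictures are saved under pics/ and viewed, at most 10 in all, crops included, and the job is handed in when it is done.

Besides the shell and the picture viewer there is one more tool, called as name(argument=value, ...) on one line, values as JSON. send_rows: Moves the arm, as the interface text tells. Its arguments: {"type":"object","properties":{"rows":{"type":"string"}},"required":["rows"]}

```bash
mkdir -p pics
cat > h.py <<'E'
import numpy as np, cv2
from rig import bot
from scipy.spatial.transform import Rotation as R
def shot(name):
    o=bot.get_obs(); c=bot.camera(name)
    if name=="wrist":
        T=np.eye(4);T[:3,:3]=R.from_rotvec(o["ee_rot"]).as_matrix();T[:3,3]=o["tcp_pos"]
        M=np.linalg.inv(T@np.array(c["mount"])); c["R"]=M[:3,:3]; c["t"]=M[:3,3]
    return c
def ray(c,p):
    Rm=np.array(c["R"]);t=np.array(c["t"])
    d=Rm.T@np.array([(p[0]-c["cx"])/c["fx"],(p[1]-c["cy"])/c["fy"],1]); return -Rm.T@t,d/np.linalg.norm(d)
def onz(c,p,z):
    o,d=ray(c,p); return o+d*(z-o[2])/d[2]
def tri(rs):
    A=0;b=0
    for o,d in rs:
        P=np.eye(3)-np.outer(d,d);A=A+P;b=b+P@o
    X=np.linalg.solve(A,b); return X,[np.linalg.norm((np.eye(3)-np.outer(d,d))@(X-o))*1e3 for o,d in rs]
def proj(c,X):
    p=np.array(c["R"])@X+np.array(c["t"]); return [c["fx"]*p[0]/p[2]+c["cx"],c["fy"]*p[1]/p[2]+c["cy"]]
def save(c,n): cv2.imwrite("pics/"+n,cv2.cvtColor(c["img"],cv2.COLOR_RGB2BGR))
E
cat > a.py <<'E'
from h import *
np.set_printoptions(precision=4,suppress=True)
print(bot.get_obs())
cs={n:shot(n) for n in("scene","side","wrist")}
for n,c in cs.items(): save(c,n+"1.png")
for l in "dish_stand nest_1 nest_2 edge mouldy_dish clean_dish tub lid_hinge lid_edge alcohol tip_carton marker_red".split():
    rs=[]
    for n,c in cs.items():
        r=bot.mark_of(c,l)
        for k in r[:2]: print(l,n,np.round(k["at"],1),round(k["score"],2))
        if r and r[0]["score"]>.4: rs.append(ray(c,r[0]["at"]))
    if len(rs)>1:
        X,e=tri(rs);print("   ->",X,np.round(e,1))
E
python3 a.py
```

```text
{'t': 0.0, 'q': array([ 0.0338,  0.69  , -0.1945,  1.5664,  0.1573,  0.9025, -0.2151]), 'qd': array([ 0.0003, -0.0038,  0.0001, -0.0006,  0.0009,  0.0014, -0.0003]), 'joint_torque': array([  0.0003, -52.7572,  -1.2669, -15.3434,  -0.0526,   0.0066,
         0.0002]), 'tcp_pos': array([ 0.6247, -0.    ,  0.4039]), 'ee_rot': array([-2.2205, -2.2207,  0.0021]), 'force': array([ 0.3217, -0.1805,  0.4371]), 'moment': array([-0.0093, -0.04  , -0.0037]), 'finger_force': 0.0, 'opening': 0.9973157146843691}
dish_stand scene [262.1 253.7] 0.59
dish_stand side [294.9 225.3] 0.87
   -> [0.5293 0.2103 0.0024] [0.3 0.3]
nest_1 scene [280.2 205.5] 0.62
nest_1 scene [239.7 227.4] 0.56
nest_1 side [323.6 200.9] 0.82
nest_1 side [274.  194.9] 0.73
   -> [0.5121 0.1869 0.1104] [47.4 47.4]
nest_2 scene [280.2 205.5] 0.62
nest_2 scene [239.7 227.4] 0.56
nest_2 side [323.6 200.9] 0.82
nest_2 side [274.  194.9] 0.73
   -> [0.5121 0.1869 0.1104] [47.4 47.4]
edge scene [273.5 222.7] 0.66
edge side [300.2 182.1] 0.79
   -> [0.5355 0.1734 0.1037] [0.2 0.2]
mouldy_dish scene [279.7 205.1] 0.92
mouldy_dish side 
[... 379 characters left out ...]
e [340.9 277.4] 0.68
lid_hinge side [308.4 157.5] 0.66
lid_hinge wrist [229.9 158.7] 0.65
   -> [0.5773 0.0274 0.0634] [4.1 4.5 0.6]
lid_edge scene [351.4 213.4] 0.96
lid_edge side [309.8 105.5] 0.88
lid_edge side [321.4 197.2] 0.27
lid_edge wrist [200.6 216.9] 0.75
   -> [0.5814 0.0196 0.2051] [0.9 1.1 0.7]
alcohol scene [323.  214.7] 0.62
alcohol scene [304. 283.] 0.3
alcohol side [220.5 213.3] 0.7
   -> [0.7069 0.2501 0.0029] [0.6 0.6]
tip_carton scene [212.5 184.1] 0.81
tip_carton scene [242.7 231. ] 0.2
tip_carton side [225.8 323.7] 0.79
   -> [ 0.5496  0.5001 -0.0041] [4.2 4.2]
marker_red scene [178.  196.4] 0.62
marker_red side [274.2 332.9] 0.81
   -> [0.4545 0.4833 0.0048] [3.9 3.9]
```

View pics/scene1.png

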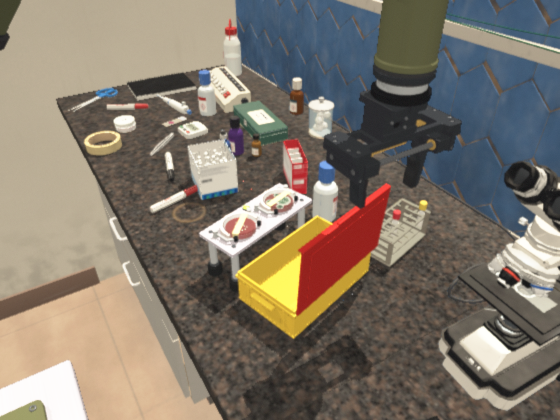

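View pics/side1.png

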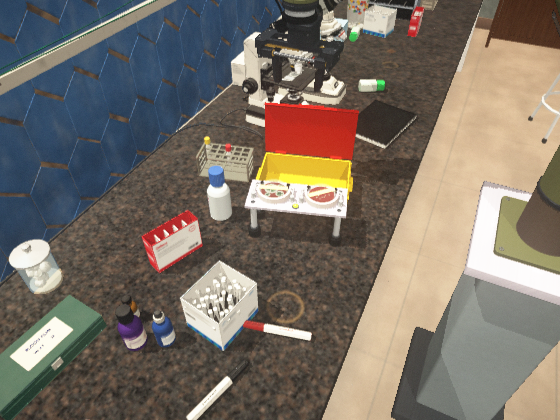

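View pics/wrist1.png

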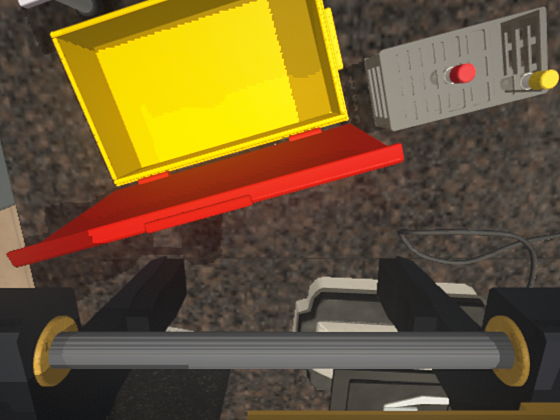

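Scene and side views agree: the mouldy plate is in nest_2 (scene ≈280,203; side ≈273,190) and the clean one is nearer the robot (scene 240,228). The lid is roughly upright and the tub lies between the stand and the lid. I'll look from closer up.

send_rows(rows="0 0 -4 0 0; 4 -2 -5 -0.1 0; 8 -4 -5 -0.2 0; 12 -5.5 -5 -0.26 0; 12 -5.5 -5 -0.26 0; 12 -5.5 -5 -0.26 0; 12 -5.5 -5 -0.26 0")

```text
t: 2.53
tcp_pos: [0.5702, 0.1196, 0.4548]
ee_rot: [1.914, 2.49, -0.001]
force: [0.6, -1.4, 0.7]
opening: 0.492
finger_force: 0.0
```

```bash
cat > b.py <<'E'
from h import *
import sys
np.set_printoptions(precision=4,suppress=True)
cs={n:shot(n) for n in("scene","side","wrist")}
save(cs["wrist"],sys.argv[1])
o=bot.get_obs();print(o["tcp_pos"],o["ee_rot"],o["force"],o["t"])
for l in "dish_stand nest_2 edge mouldy_dish clean_dish tub lid_hinge lid_edge".split():
    for n,c in cs.items():
        for k in bot.mark_of(c,l)[:2]:
            z={"edge":.103,"nest_2":.103,"mouldy_dish":.103,"clean_dish":.103,"lid_hinge":.068}.get(l,.005)
            print(l,n,np.round(k["at"],1),round(k["score"],2),onz(c,k["at"],z))
E
python3 b.py wrist2.png
```

```text
[0.5708 0.1177 0.4544] [ 1.919   2.4858 -0.0019] [ 0.2502 -0.4156 -0.6038] 2.6833
dish_stand side [293.7 225.4] 0.63 [0.5305 0.2142 0.005 ]
dish_stand wrist [266.5  79.3] 0.93 [0.5296 0.2091 0.005 ]
nest_2 scene [239.4 231.7] 0.96 [0.4714 0.184  0.103 ]
nest_2 scene [279.9 201.7] 0.93 [0.5802 0.224  0.103 ]
nest_2 side [272.1 192.2] 0.92 [0.5773 0.2304 0.103 ]
nest_2 side [320.7 194.1] 0.84 [0.4793 0.1908 0.103 ]
edge scene [271.4 223.4] 0.62 [0.5319 0.1745 0.103 ]
edge side [298.7 182.1] 0.73 [0.5385 0.1742 0.103 ]
edge wrist [264.1 116.7] 0.96 [0.5401 0.1743 0.103 ]
mouldy_dish scene [276.8 207.5] 0.91 [0.5653 0.211  0.103 ]
mouldy_dish side [273.3 192.5] 0.97 [0.5745 0.2302 0.103 ]
mouldy_dish wrist [321.   72.6] 0.76 [0.579  0.2229 0.103 ]
clean_dish scene [242.9 231.3] 0.7 [0.4772 0.1817 0.103 ]
clean_dish side [322.7 195.4] 0.65 [0.4739 0.1929 0.103 ]
clean_dish wrist [205.   75.3] 0.86 [0.4819 0.1951 0.103 ]
tub scene [306.7 281.3] 0.77 [0.5613 0.0984 0.005 ]
tub side [301.9 190.7] 0.92 [0.5613 0.0933 0.005 ]
tub wrist [269.3 180.2] 0.72 [0.5612 0.0967 0.005 ]
lid_hinge scene [337.8 278.1] 0.78 [0.5737 0.0271 0.068 ]
lid_hinge side [309.5 152.6] 0.81 [0.5757 0.016  0.068 ]
lid_hinge side [301.4 192.5] 0.16 [0.5337 0.1669 0.068 ]
lid_hinge wrist [268.4 253.7] 0.91 [0.5793 0.029  0.068 ]
lid_edge scene [350.8 214.1] 0.63 [0.7595 0.2177 0.005 ]
lid_edge scene [176.2 199.2] 0.59 [0.4509 0.4758 0.005 ]
lid_edge side [311.4 102.5] 0.96 [ 0.7051 -0.3227  0.005 ]
lid_edge side [320.1 195.5] 0.41 [0.513  0.0906 0.005 ]
lid_edge wrist [259.2 339.7] 0.9 [ 0.6042 -0.133   0.005 ]
```

View pics/wrist2.png

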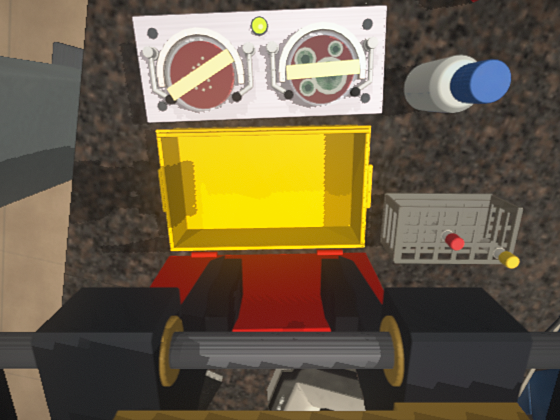

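The close view shows the mouldy plate (grey-green patches) at about (321,68), the clean one at (203,73), and plate corners at about (133,17), (383,5), (383,114) and (148,122). The tub is directly in front with nothing in the way.

```bash
cat > c.py <<'E'
from h import *
from scipy.optimize import least_squares
np.set_printoptions(precision=4,suppress=True)
c=shot("wrist"); g=cv2.cvtColor(c["img"],cv2.COLOR_RGB2GRAY)
p=np.array([[133,17],[383,6],[383,114],[148,122]],np.float32)
# refine: white mask polygon
hsv=cv2.cvtColor(c["img"],cv2.COLOR_RGB2HSV)
p2=cv2.cornerSubPix(g,p.reshape(-1,1,2).copy(),(5,5),(-1,-1),(3,50,.01)).reshape(-1,2);print(p2)
M=np.array([[-50,-108],[-50,108],[38,108],[38,-108]])/1e3
def pts(v,m):
    a=v[2];return np.array([v[0]+np.cos(a)*m[0]-np.sin(a)*m[1],v[1]+np.sin(a)*m[0]+np.cos(a)*m[1],v[3]])
f=lambda v:np.concatenate([np.array(proj(c,pts(v,m)))-q for m,q in zip(M,p2)])
s=least_squares(f,[.53,.21,-1.31,.1],loss="soft_l1");print(s.x,s.fun)
v=s.x
for n,m in dict(nest2=(0,.052),nest1=(0,-.052),edge=(.038,0)).items(): print(n,pts(v,m))
o=bot.get_obs();T=R.from_rotvec(o["ee_rot"]).as_matrix();print("tool axes\n",T,o["tcp_pos"])
n2=pts(v,(0,.052));xs=np.array([np.cos(v[2]),np.sin(v[2]),0]); print("xs",xs)
spin=np.arctan2(T[:,1]@(xs),T[:,0]@(-xs));print("spin",spin)
tgt=n2-xs*.010; print("shift cm",T.T@(tgt-o["tcp_pos"])*100)
E
python3 c.py
```

```text
[[133.3038  19.6137]
 [386.4724   9.9255]
 [381.4764 116.4412]
 [148.1878 124.6538]]
[ 0.5288  0.2095 -1.2759  0.0949] [ 0.0356 -0.2132 -0.0016 -0.2547 -0.2271  0.2683  0.1893  0.2428]
nest2 [0.5785 0.2246 0.0949]
nest1 [0.479  0.1944 0.0949]
edge [0.5398 0.1731 0.0949]
tool axes
 [[-0.2571  0.9664  0.0001]
 [ 0.9664  0.2571  0.    ]
 [-0.      0.0001 -1.    ]] [0.57   0.12   0.4547]
xs [ 0.2906 -0.9568  0.    ]
spin 0.03481564033029572
shift cm [10.8877  3.4749 35.9861]
```

send_rows(rows="4 1.5 0 -0.035 0; 8 3 0 -0.035 0; 10.9 3.5 0 -0.035 0; 10.9 3.5 4 -0.035 0; 10.9 3.5 8 -0.035 0; 10.9 3.5 11 -0.035 0; 10.9 3.5 14 -0.035 0; 10.9 3.5 15.5 -0.035 0; 10.9 3.5 15.9 -0.035 0; 10.9 3.5 15.9 -0.035 0; 10.9 3.5 15.9 -0.035 0; 10.9 3.5 15.9 -0.035 0")

```text
t: 4.93
tcp_pos: [0.5765, 0.2347, 0.2974]
ee_rot: [1.87, 2.523, 0.005]
force: [0.8, -1.0, 0.1]
opening: 0.002
finger_force: 0.0
```

Run:
```python
from h import *
np.set_printoptions(precision=4,suppress=True)
o=bot.get_obs();T=R.from_rotvec(o["ee_rot"]).as_matrix();print(T,o["tcp_pos"],o["force"],o["opening"],o["t"])
xs=np.array([.2906,-.9568,0]);n2=np.array([.5785,.2246,.0949]);ys=np.array([.9568,.2906,0])
d=o["tcp_pos"]-n2;print("x,y in nest mm",d@xs*1e3,d@ys*1e3,"tip z",o["tcp_pos"][2]-.166)
c=shot("side");i=c["img"][130:260,210:380];cv2.imwrite("pics/s3.png",cv2.cvtColor(cv2.resize(i,None,fx=4,fy=4,interpolation=cv2.INTER_CUBIC),cv2.COLOR_RGB2BGR))
```

```text
[[-0.2906  0.9568  0.0029]
 [ 0.9568  0.2906  0.0015]
 [ 0.0006  0.0032 -1.    ]] [0.5765 0.2347 0.2974] [ 0.757  -1.0158  0.1247] 0.001620506062357194 4.9333
x,y in nest mm -10.270260174864735 0.994869418092761 tip z 0.13139949853934355
```

View pics/s3.png

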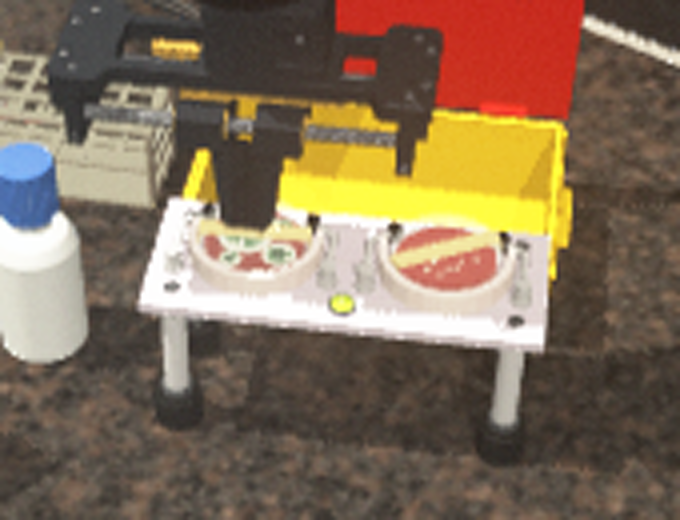

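The side crop confirms the shut fingertips are above the mouldy dish. Now I'll creep down.

send_rows(rows="0 0 0.3 0 0; 0 0 0.6 0 0; 0 0 0.8 0 0; 0 0 0.9 0 0; 0 0 0.9 0 0; 0 0 0.9 0 0")

```text
t: 5.48
tcp_pos: [0.5758, 0.2344, 0.2866]
ee_rot: [-1.871, -2.524, 0.0]
force: [0.4, -0.5, -0.3]
opening: 0.005
finger_force: 0.0
```

send_rows(rows="0 0 0.03 0 0; 0 0 0.06 0 0; 0 0 0.06 0 0; 0 0 0.06 0 0")

```text
t: 5.82
tcp_pos: [0.5758, 0.2344, 0.2862]
ee_rot: [1.871, 2.524, 0.0]
force: [0.2, -0.3, 0.4]
opening: 0.001
finger_force: 0.0
```

send_rows(rows="0 0 0.03 0 0; 0 0 0.07 0 0; 0 0 0.07 0 0; 0 0 0.07 0 0")

```text
t: 6.15
tcp_pos: [0.5758, 0.2343, 0.2854]
ee_rot: [1.871, 2.524, -0.0]
force: [-1.3, -0.3, 0.5]
opening: 0.003
finger_force: 0.0
```

send_rows(rows="0 0 0.03 0 0; 0 0 0.07 0 0; 0 0 0.07 0 0; 0 0 0.07 0 0")

```text
t: 6.48
tcp_pos: [0.5758, 0.2344, 0.2847]
ee_rot: [-1.871, -2.524, 0.0]
force: [0.5, -0.6, 0.2]
opening: 0.009
finger_force: 0.0
```

send_rows(rows="0 0 0.03 0 0; 0 0 0.07 0 0; 0 0 0.07 0 0; 0 0 0.07 0 0")

```text
t: 6.82
tcp_pos: [0.5758, 0.2344, 0.284]
ee_rot: [1.871, 2.524, -0.0]
force: [1.3, 0.3, -0.4]
opening: 0.002
finger_force: 0.0
```

send_rows(rows="0 0 0.03 0 0; 0 0 0.07 0 0; 0 0 0.07 0 0; 0 0 0.07 0 0")

```text
t: 7.15
tcp_pos: [0.5758, 0.2344, 0.2833]
ee_rot: [1.871, 2.524, 0.0]
force: [0.1, 0.0, 0.2]
opening: 0.002
finger_force: 0.0
```

send_rows(rows="0 0 0.03 0 0; 0 0 0.07 0 0; 0 0 0.07 0 0; 0 0 0.07 0 0")

```text
t: 7.48
tcp_pos: [0.5758, 0.2344, 0.2826]
ee_rot: [-1.871, -2.524, 0.0]
force: [-0.5, 0.1, 0.9]
opening: 0.003
finger_force: 0.0
```

send_rows(rows="0 0 0.03 0 0; 0 0 0.05 0 0; 0 0 0.05 0 0; 0 0 0.05 0 0")

```text
t: 7.82
tcp_pos: [0.5758, 0.2344, 0.2821]
ee_rot: [1.871, 2.524, 0.0]
force: [0.3, -0.1, 0.5]
opening: 0.006
finger_force: 0.0
```

send_rows(rows="0 0 0.03 0 0; 0 0 0.07 0 0; 0 0 0.07 0 0; 0 0 0.07 0 0")

```text
t: 8.15
tcp_pos: [0.5758, 0.2343, 0.2814]
ee_rot: [1.871, 2.524, 0.0]
force: [0.5, 0.6, 1.1]
opening: 0.004
finger_force: 0.0
```

send_rows(rows="0 0 0.03 0 0; 0 0 0.06 0 0; 0 0 0.06 0 0; 0 0 0.06 0 0")

```text
t: 8.48
tcp_pos: [0.5758, 0.2343, 0.2808]
ee_rot: [1.871, 2.524, -0.0]
force: [-0.2, -0.5, -0.3]
opening: 0.002
finger_force: 0.0
```

send_rows(rows="0 0 0.03 0 0; 0 0 0.07 0 0; 0 0 0.07 0 0; 0 0 0.07 0 0")

```text
t: 8.82
tcp_pos: [0.5758, 0.2343, 0.2801]
ee_rot: [1.871, 2.524, 0.0]
force: [-1.2, -0.4, -0.4]
opening: 0.006
finger_force: 0.0
```

send_rows(rows="0 0 0.03 0 0; 0 0 0.07 0 0; 0 0 0.07 0 0; 0 0 0.07 0 0")

```text
t: 9.15
tcp_pos: [0.5758, 0.2344, 0.2799]
ee_rot: [1.871, 2.524, 0.0]
force: [-2.3, -1.0, 5.0]
opening: 0.002
finger_force: 2.5
```

send_rows(rows="0 0 0.02 0 0; 0 0 0.04 0 0; 0 0 0.04 0 0; 0 0 0.04 0 0")

```text
t: 9.48
tcp_pos: [0.5758, 0.2344, 0.2798]
ee_rot: [1.871, 2.523, 0.0]
force: [-2.2, -1.1, 7.9]
opening: 0.006
finger_force: 4.0
```

send_rows(rows="0 0 0.03 0 0; -0.1 0 0.03 0 0; -0.2 0 0.03 0 0; -0.3 0 0.03 0 0; -0.4 0 0.03 0 0; -0.4 0 0.03 0 0")

```text
t: 9.98
tcp_pos: [0.5764, 0.233, 0.2798]
ee_rot: [-1.867, -2.524, -0.006]
force: [-3.4, 2.7, 7.7]
opening: 0.001
finger_force: 4.1
```

send_rows(rows="0 0 0.02 0 0; -0.1 0 0.03 0 0; -0.2 0 0.03 0 0; -0.3 0 0.03 0 0; -0.4 0 0.03 0 0; -0.4 0 0.03 0 0")

```text
t: 10.48
tcp_pos: [0.5775, 0.23, 0.2798]
ee_rot: [-1.866, -2.524, -0.009]
force: [-4.0, 5.5, 9.7]
opening: 0.005
finger_force: 4.6
```

send_rows(rows="0 0 0.02 0 0; 0 0 0.03 0 0; -0.1 0 0.03 0 0; -0.2 0 0.03 0 0; -0.3 0 0.03 0 0; -0.3 0 0.03 0 0")

```text
t: 10.98
tcp_pos: [0.5783, 0.2281, 0.2798]
ee_rot: [-1.865, -2.524, -0.012]
force: [-4.1, 6.2, 9.2]
opening: 0.004
finger_force: 5.0
```

```bash
cat > d.py <<'E'
from h import *
import sys
np.set_printoptions(precision=2,suppress=True)
xs=np.array([.2906,-.9568,0]);ys=np.array([.9568,.2906,0]);n2=np.array([.5785,.2246,.098])
o=bot.get_obs();f=o["force"];print("tcp x,y",(o["tcp_pos"]-n2)@xs*1e3,(o["tcp_pos"]-n2)@ys*1e3,"F x y z",f@xs,f@ys,f[2])
for n in("scene","side"):
    c=shot(n)
    for l in("mouldy_dish","clean_dish"):
        for k in bot.mark_of(c,l)[:1]:
            d=onz(c,k["at"],.098)-n2;print(n,l,k["score"],d@xs*1e3,d@ys*1e3)
i=c["img"][130:240,210:380];cv2.imwrite("pics/"+sys.argv[1],cv2.cvtColor(cv2.resize(i,None,fx=4,fy=4,interpolation=cv2.INTER_CUBIC),cv2.COLOR_RGB2BGR))
E
python3 d.py s4.png
```

```text
tcp x,y -3.414980471501217 0.8557595456348536 F x y z -7.131886762115339 -2.127302446660544 9.193663515579692
scene mouldy_dish 0.57 1.1525940508313348 -5.995059417202345
scene clean_dish 0.58 -5.313602614263009 -105.50535487623537
side mouldy_dish 0.7 5.255429057892484 4.839455260579777
side clean_dish 0.92 -0.9682626718434052 -107.53315649233309
```

View pics/s4.png

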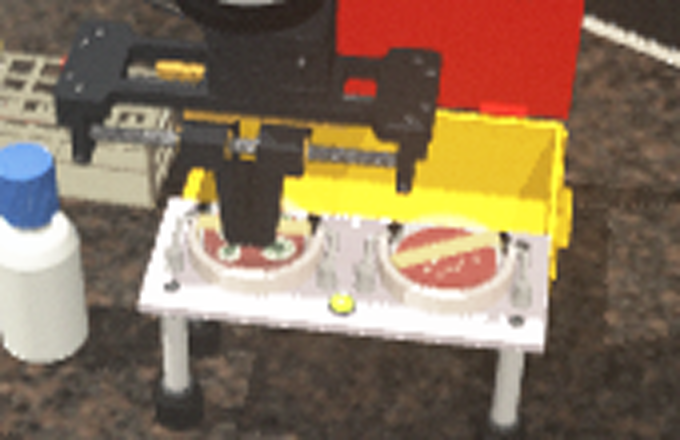

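The crop shows the fingers have carried the dish forward; the networks put it at about 6 mm relative to the clean dish, so it isn't slipping. The force ratio is close to the friction limit, so I'll press a bit harder.

send_rows(rows="0 0 0.02 0 0; 0 0 0.04 0 0; 0 0 0.04 0 0; 0 0 0.04 0 0")

```text
t: 11.62
tcp_pos: [0.5783, 0.2282, 0.2798]
ee_rot: [-1.865, -2.524, -0.012]
force: [-4.7, 6.6, 12.7]
opening: 0.006
finger_force: 6.3
```

send_rows(rows="-0.1 0 0 0 0; -0.2 0 0 0 0; -0.3 0 0 0 0; -0.4 0 0 0 0; -0.4 0 0 0 0; -0.4 0 0 0 0")

```text
t: 12.12
tcp_pos: [0.5795, 0.2251, 0.2798]
ee_rot: [-1.864, -2.524, -0.014]
force: [-4.3, 7.7, 11.6]
opening: 0.005
finger_force: 5.9
```

send_rows(rows="0 0 0.02 0 0; -0.1 0 0.02 0 0; -0.2 0 0.03 0 0; -0.3 0 0.03 0 0; -0.4 0 0.03 0 0; -0.4 0 0.03 0 0")

```text
t: 12.62
tcp_pos: [0.5805, 0.2218, 0.2798]
ee_rot: [-1.863, -2.524, -0.015]
force: [-5.2, 8.3, 12.5]
opening: 0.006
finger_force: 6.7
```

```bash
python3 d.py s5.png
```

```text
tcp x,y 3.301742953317732 1.0916171413329812 F x y z -9.446424073933143 -2.6100807788900697 12.512345214245618
scene mouldy_dish 0.59 0.9280682433663864 -3.140047242286598
scene clean_dish 0.86 1.2313907675657358 -107.33951838312079
side mouldy_dish 0.56 2.5458692809620906 2.6191506685714203
side clean_dish 0.64 -1.3520248748682187 -104.95655267119497
```

View pics/s5.png

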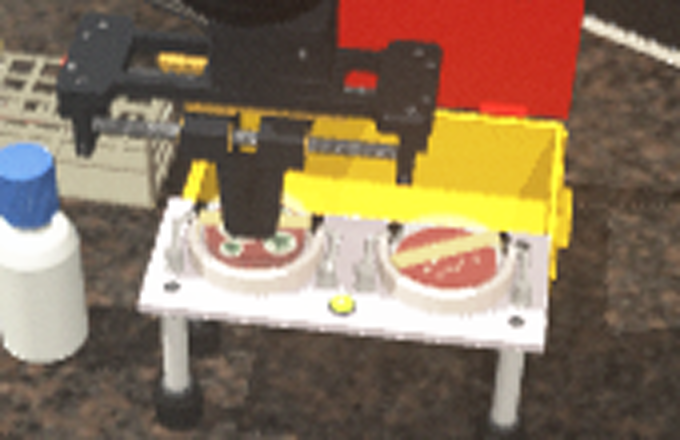

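The mould spots shifted by about 6 zoomed px (~5 mm) against 6.7 mm of tool travel, so there's a little slip. I'll press harder, to about 14.5 N.

send_rows(rows="0 0 0.01 0 0; 0 0 0.02 0 0; 0 0 0.02 0 0; 0 0 0.02 0 0")

```text
t: 13.25
tcp_pos: [0.5805, 0.2218, 0.2798]
ee_rot: [-1.863, -2.524, -0.015]
force: [-5.6, 7.3, 13.7]
opening: 0.004
finger_force: 7.4
```

```bash
cat > e.py <<'E'
import cv2,sys
a,b=[cv2.imread("pics/"+s) for s in sys.argv[1:3]]
for (x,y) in((278,247),(230,250)):
    t=a[y-10:y+16,x-16:x+16] ; r=cv2.matchTemplate(b[y-40:y+40,x-45:x+45],t,cv2.TM_CCOEFF_NORMED);_,m,_,l=cv2.minMaxLoc(r);print(m,l[0]-29,l[1]-30)
E
python3 e.py s4.png s5.png; python3 e.py s4.png s3.png
```

```text
0.9078368544578552 1 -7
0.6728237271308899 4 -8
0.7135262489318848 -13 21
0.652691125869751 11 -19
```

send_rows(rows="-0.1 0 0.01 0 0; -0.2 0 0.01 0 0; -0.3 0 0.02 0 0; -0.4 0 0.02 0 0; -0.5 0 0.02 0 0; -0.5 0 0.02 0 0")

```text
t: 13.75
tcp_pos: [0.5822, 0.2171, 0.2798]
ee_rot: [-1.863, -2.525, -0.016]
force: [-4.8, 7.3, 15.4]
opening: 0.007
finger_force: 7.6
```

send_rows(rows="-0.1 0 -0.01 0 0; -0.2 0 -0.01 0 0; -0.3 0 -0.01 0 0; -0.4 0 -0.01 0 0; -0.5 0 -0.01 0 0; -0.5 0 -0.01 0 0")

```text
t: 14.25
tcp_pos: [0.584, 0.2116, 0.2798]
ee_rot: [-1.865, -2.525, -0.015]
force: [-4.8, 6.8, 14.4]
opening: 0.007
finger_force: 7.3
```

```bash
python3 d.py s6.png; python3 e.py s4.png s6.png
```

```text
tcp x,y 14.06043152163038 1.523852670927111 F x y z -7.918617255227746 -2.578638936956768 14.358531972734193
scene mouldy_dish 0.96 12.556387303869103 7.087310922679319
scene clean_dish 0.62 -5.187945736774773 -103.86361851410679
side mouldy_dish 0.65 20.328379870960323 -4.4553223799289485
side clean_dish 0.61 -5.542544420435263 -103.1154677273384
0.9084428548812866 3 -20
0.6788002252578735 15 -24
```

View pics/s6.png

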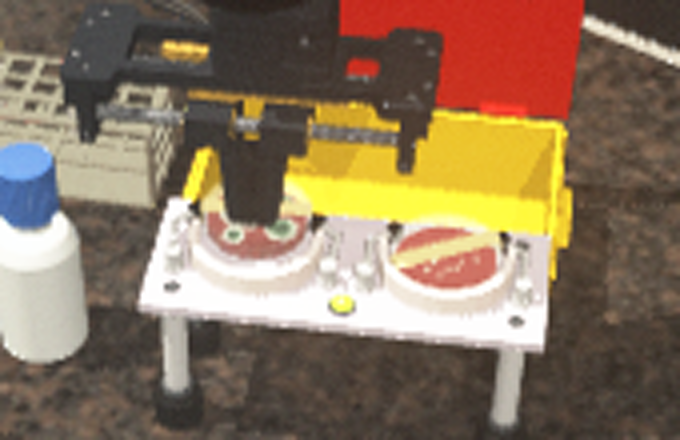

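Crop s6: the dish is well forward, with a gap behind it inside the wall, about 20 mm travelled. I'll continue with gradually less pressure.

send_rows(rows="-0.15 0 -0.01 0 0; -0.3 0 -0.01 0 0; -0.45 0 -0.02 0 0; -0.6 0 -0.02 0 0; -0.7 0 -0.02 0 0; -0.7 0 -0.02 0 0")

```text
t: 15.05
tcp_pos: [0.5864, 0.2035, 0.2798]
ee_rot: [-1.867, -2.525, -0.013]
force: [-2.9, 5.0, 13.0]
opening: 0.005
finger_force: 7.1
```

send_rows(rows="0 0 -0.03 0 0; -0.15 0 -0.03 0 0; -0.3 0 -0.04 0 0; -0.45 0 -0.04 0 0; -0.6 0 -0.04 0 0; -0.6 0 -0.04 0 0")

```text
t: 15.55
tcp_pos: [0.588, 0.1968, 0.2798]
ee_rot: [-1.868, -2.525, -0.009]
force: [-2.9, 3.4, 13.6]
opening: 0.006
finger_force: 6.7
```

```bash
python3 d.py s7.png; python3 e.py s4.png s7.png
```

```text
tcp x,y 29.405536464564683 1.0031043593061304 F x y z -4.119782007460726 -1.8190282503777786 13.554263810202674
scene mouldy_dish 0.98 34.89166582537354 -6.151765297828615
scene clean_dish 0.62 3.936790190540412 -107.21911063271631
side mouldy_dish 0.59 30.94692273225388 1.4845820211974836
side clean_dish 0.7 3.5255764058828176 -102.39862456551256
0.5881924629211426 -18 6
0.6663777828216553 2 0
```

View pics/s7.png

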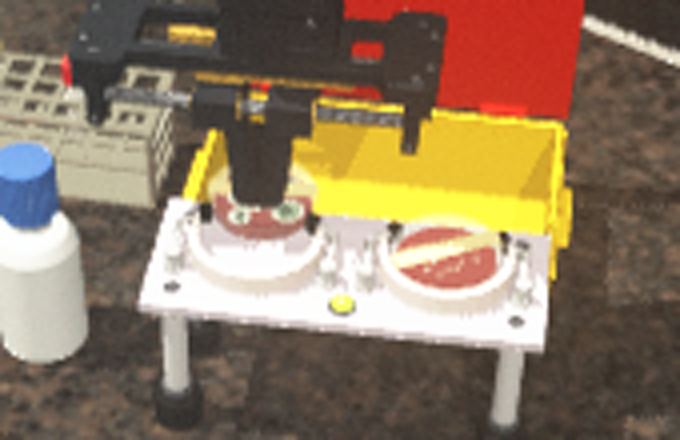

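s7: the dish has passed the clips and overhangs the edge, with its rear rim at about the rollers. I'll ease the pressure before the final push.

send_rows(rows="0 0 -0.03 0 0; 0 0 -0.06 0 0; -0.1 0 -0.06 0 0; -0.2 0 -0.06 0 0; -0.3 0 -0.06 0 0; -0.3 0 -0.06 0 0")

```text
t: 16.35
tcp_pos: [0.5891, 0.1933, 0.2798]
ee_rot: [-1.869, -2.525, -0.008]
force: [-2.1, 2.8, 9.5]
opening: 0.004
finger_force: 4.7
```

send_rows(rows="-0.3 0 0 0 0; -0.7 0 0 0 0; -1.2 0 0 0 0; -1.8 0 0 0 0; -2.5 0 0 0 0; -3.2 0 -0.1 0 0; -3.5 0 -0.3 0 0; -3.5 0 -0.3 0 0; -3.5 0 -0.3 0 0")

```text
t: 17.1
tcp_pos: [0.599, 0.1576, 0.2811]
ee_rot: [-1.871, -2.523, 0.0]
force: [0.8, 0.2, 0.3]
opening: 0.006
finger_force: 0.0
```

```bash
python3 d.py s8.png
python3 - <<'E'
from h import *
a=shot("scene")["img"][150:330,180:420];b=cv2.imread("pics/s8.png")
a=cv2.cvtColor(cv2.resize(a,(587,440)),cv2.COLOR_RGB2BGR)
cv2.imwrite("pics/m8.png",cv2.resize(np.hstack([a,b[:, 330:660][:, :0] if 0 else cv2.resize(b,(200,130)).copy() if 0 else a[:,:0]]),None,fx=1,fy=1))
E
```

```text
tcp x,y 70.0401205314213 0.19046064431204954 F x y z 0.07449879018717549 0.8113970992160416 0.28391787495494414
scene mouldy_dish 0.55 119.67269312675413 -56.92563927497272
scene clean_dish 0.62 1.0891557168123926 -104.43327356961258
side mouldy_dish 0.74 17.596491205532196 -13.859288175680097
side clean_dish 0.69 9.242632778777102 -107.42031718075145
```

View pics/m8.png

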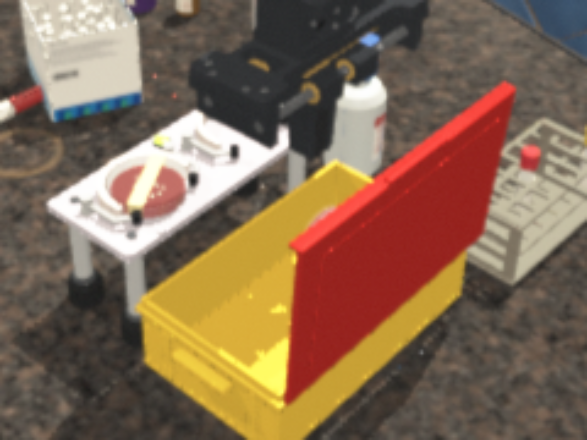

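m8: the nest is empty, the clean dish is in place, and the discarded plate shows inside the tub at about (322,215). Next is the lid. I'll rise, then measure the hinge, the lid edge and what stands behind it.

send_rows(rows="0 0 -3 0 0; 0 0 -7 0 0; 0 0 -11 0 0; 0 -1.5 -15 0 0; 0 -3 -17 0 0; 0 -4.5 -17 0 0; 0 -4.5 -17 0 0; 0 -4.5 -17 0 0")

```text
t: 18.12
tcp_pos: [0.5557, 0.1446, 0.4515]
ee_rot: [1.87, 2.524, -0.0]
force: [0.9, 0.5, -0.6]
opening: 0.007
finger_force: 0.0
```

```bash
cat > f.py <<'E'
from h import *
np.set_printoptions(precision=4,suppress=True)
o=bot.get_obs();print(o["tcp_pos"],o["ee_rot"])
cs={n:shot(n) for n in("scene","side","wrist")};
for l in("tub","lid_hinge","lid_edge","mouldy_dish","edge"):
    rs=[]
    for n,c in cs.items():
        r=bot.mark_of(c,l)
        if r and r[0]["score"]>.4: rs.append(ray(c,r[0]["at"])); print(l,n,np.round(r[0]["at"]),round(r[0]["score"],2),[round(x,3) for x in onz(c,r[0]["at"],.07)])
    if len(rs)>1: print("  ->",*tri(rs))
c=cs["scene"]
# lid top corners by eye in scene1: (388,192) far, (301,247) near;
for p in((445,370),(480,265),(505,170),(520,230),(470,270)):print("micro",p,onz(c,p,.02),onz(c,p,.15),onz(c,p,.25))
# red edge row in wrist view
w=cs["wrist"]["img"].astype(int);m=(w[...,0]>130)&(w[...,1]<70)&(w[...,2]<70)
for x in range(100,500,50):
    r=np.where(m[:,x])[0]; print(x,(r.min(),r.max()) if len(r) else None)
E
python3 f.py
```

```text
[0.5557 0.1446 0.4515] [ 1.8704  2.5238 -0.0003]
tub scene [305. 284.] 0.59 [np.float64(0.518), np.float64(0.044), np.float64(0.07)]
tub side [301. 188.] 0.77 [np.float64(0.539), np.float64(0.156), np.float64(0.07)]
tub wrist [274. 202.] 0.93 [np.float64(0.557), np.float64(0.118), np.float64(0.07)]
  -> [0.5595 0.0969 0.0085] [np.float64(5.97086958988172), np.float64(6.45804248563208), np.float64(4.1355204468543505)]
lid_hinge scene [340. 279.] 0.57 [np.float64(0.574), np.float64(0.023), np.float64(0.07)]
lid_hinge side [305. 156.] 0.81 [np.float64(0.578), np.float64(0.038), np.float64(0.07)]
  -> [0.5806 0.029  0.0624] [np.float64(1.2473545970675346), np.float64(1.2473545970676294)]
lid_edge scene [348. 215.] 0.72 [np.float64(0.695), np.float64(0.153), np.float64(0.07)]
lid_edge side [310. 105.] 0.77 [np.float64(0.664), np.float64(-0.202), np.float64(0.07)]
lid_edge wrist [266. 376.] 0.97 [np.float64(0.61), np.float64(-0.099), np.float64(0.07)]
  -> [0.5796 0.0208 0.205 ] [np.float64(2.9481102153089536), np.float64(1.6439580230652295), np.float64(1.889750104233259)]
mouldy_dish scen
[... 700 characters left out ...]
64(0.9751539764586779), np.float64(3.0688148778113575)]
micro (445, 370) [ 0.6256 -0.1723  0.02  ] [ 0.5352 -0.2202  0.15  ] [ 0.4657 -0.2571  0.25  ]
micro (480, 265) [ 0.8532 -0.0487  0.02  ] [ 0.7139 -0.1232  0.15  ] [ 0.6067 -0.1805  0.25  ]
micro (505, 170) [1.1799 0.1448 0.02  ] [0.9703 0.0287 0.15  ] [ 0.8091 -0.0607  0.25  ]
micro (520, 230) [ 1.0073 -0.0222  0.02  ] [ 0.8349 -0.1024  0.15  ] [ 0.7022 -0.1641  0.25  ]
micro (470, 270) [ 0.8266 -0.048   0.02  ] [ 0.693  -0.1227  0.15  ] [ 0.5903 -0.1801  0.25  ]
100 None
150 None
200 (np.int64(276), np.int64(285))
250 None
300 (np.int64(368), np.int64(378))
350 (np.int64(282), np.int64(285))
400 None
450 (np.int64(278), np.int64(278))
```

send_rows(rows="-4 -0.4 0 0 0; -8 -0.8 0 0 0; -12 -1.2 0 0 0; -15.2 -1.2 0 0 0; -15.2 -1.2 0 0 0; -15.2 -1.2 4 0 0; -15.2 -1.2 7 0 0; -15.2 -1.2 10 0 0; -15.2 -1.2 11.5 0 0; -15.2 -1.2 12 0 0; -15.2 -1.2 12 0 0; -15.2 -1.2 12 0 0")

```text
t: 20.02
tcp_pos: [0.5892, -0.0039, 0.3321]
ee_rot: [1.87, 2.523, 0.002]
force: [0.9, -0.4, -0.2]
opening: 0.004
finger_force: 0.0
```

send_rows(rows="1 0 0 0 0; 2 0 0 0 0; 3 0 0 0 0; 4 0 0.1 0 0; 5 0 0.3 0 0; 6 0 0.6 0 0; 6.7 0 1 0 0; 7.3 0 1.3 0 0; 7.3 0 1.3 0 0; 7.3 0 1.3 0 0")

```text
t: 20.85
tcp_pos: [0.567, 0.0661, 0.3177]
ee_rot: [-1.869, -2.524, 0.002]
force: [0.4, 0.0, 0.5]
opening: 0.003
finger_force: 0.0
```

```bash
cat > g.py <<'E'
from h import *
np.set_printoptions(precision=4,suppress=True)
o=bot.get_obs();print(o["tcp_pos"],o["force"]);rs=[]
for n in("scene","side"):
    c=shot(n);r=bot.mark_of(c,"lid_edge")
    for k in r[:2]:print(n,k)
    rs.append(ray(c,r[0]["at"]))
X,e=tri(rs);d=X-[.579,.030,.07];print(X,e,"angle",np.arctan2(d[2],-(d[0]*.272-d[1]*.962)))
E
python3 g.py
```

```text
[0.567  0.0661 0.3177] [0.4364 0.0209 0.5221]Traceback (most recent call last):
  File "g.py", line 7, in <module>
    rs.append(ray(c,r[0]["at"]))
                    ~^^^
IndexError: list index out of range
```

```bash
sed -i 's/^    rs.append/    if r: rs.append/' g.py; python3 g.py
python3 - <<'E'
from h import *
a=shot("scene"); save(a,"sc9.png"); g=a["img"].astype(int)
m=(g[...,0]>110)&(g[...,1]<70)&(g[...,2]<70); m[:170]=0; m[:,:230]=0;m[:,400:]=0
r,c=np.where(m);print(len(r),r.min(),r.max(),c.min(),c.max())
for x in range(270,400,15):
    q=r[c==x];print(x,q.min() if len(q) else 0,q.max() if len(q) else 0)
for ang in(1.64,1.3,1.0,.7):
  print(ang,[np.round(proj(a,np.array([.579,.030,.07])+.135*(np.array([-.272,.962,0])*np.cos(ang)+np.array([0,0,1])*np.sin(ang))+s*.111*np.array([.962,.272,0]))) for s in(-1,0,1)])
E
```

```text
[0.5673 0.0652 0.3181] [ 1.3418 -0.2199 -0.9849]
side {'at': [303.6, 137.1], 'score': 0.64}
side {'at': [282.0, 189.2], 'score': 0.32}
[0.3975 0.5173 0.4741] [np.float64(6.104267066576578e-14)] angle 0.6623436209862165
6781 170 312 258 399
270 230 261
285 219 290
300 227 310
315 229 298
330 229 284
345 199 271
360 207 259
375 243 244
390 0 0
1.64 [array([303., 250.]), array([351., 214.]), array([391., 183.])]
1.3 [array([278., 238.]), array([327., 204.]), array([367., 176.])]
1.0 [array([260., 236.]), array([308., 203.]), array([349., 176.])]
0.7 [array([247., 240.]), array([294., 209.]), array([334., 182.])]
```

The lid is at about 60°, judging by the red near corner at column ~258. I'll carry on along the arc.

send_rows(rows="0.7 0 0.4 0 0; 1.4 0 0.9 0 0; 2 0 1.5 0 0; 2.6 0 2.1 0 0; 3.1 0 2.8 0 0; 3.5 0 3.4 0 0; 3.9 0 4.1 0 0; 4.2 0 4.8 0 0; 4.4 0 5.4 0 0; 4.6 0 5.8 0 0; 4.6 0 5.8 0 0; 4.6 0 5.8 0 0")

```text
t: 22.2
tcp_pos: [0.5539, 0.1097, 0.26]
ee_rot: [-1.87, -2.523, 0.001]
force: [0.1, 1.2, -0.8]
opening: 0.007
finger_force: 0.0
```

```bash
python3 g.py
```

```text
[0.5539 0.1097 0.26  ] [ 0.1224  1.2216 -0.776 ]
scene {'at': [281.3, 228.3], 'score': 0.75}
side {'at': [297.7, 180.5], 'score': 0.66}
[0.5457 0.1616 0.0951] [np.float64(0.6431892648275342), np.float64(0.6431892648274806)] angle 0.18271060310483583
```

send_rows(rows="0 0 0.2 0 0; 0 0 0.4 0 0; 0 0 0.6 0 0; 0 0 0.8 0 0; 0 0 1 0 0; 0 0 1.1 0 0; 0 0 1.2 0 0; 0 0 1.2 0 0")

```text
t: 23.07
tcp_pos: [0.5541, 0.1097, 0.2481]
ee_rot: [-1.871, -2.524, 0.001]
force: [-1.0, -0.7, -0.6]
opening: 0.005
finger_force: 0.0
```

send_rows(rows="0 0 0.1 0 0; 0 0 0.2 0 0; 0 0 0.2 0 0; 0 0 0.2 0 0")

```text
t: 23.4
tcp_pos: [0.5541, 0.1096, 0.2463]
ee_rot: [1.871, 2.524, -0.0]
force: [0.7, 0.9, 0.3]
opening: 0.001
finger_force: 0.0
```

send_rows(rows="0 0 0.1 0 0; 0 0 0.2 0 0; 0 0 0.2 0 0; 0 0 0.2 0 0")

```text
t: 23.73
tcp_pos: [0.5541, 0.1096, 0.2443]
ee_rot: [1.871, 2.524, -0.0]
force: [-0.5, 0.9, -0.0]
opening: 0.008
finger_force: 0.0
```

send_rows(rows="0 0 0.1 0 0; 0 0 0.2 0 0; 0 0 0.2 0 0; 0 0 0.2 0 0")

```text
t: 24.07
tcp_pos: [0.5541, 0.1096, 0.2423]
ee_rot: [1.871, 2.524, -0.0]
force: [-0.9, 0.8, -0.2]
opening: 0.004
finger_force: 0.0
```

```bash
python3 g.py
```

```text
[0.5541 0.1096 0.2423] [-0.9248  0.8431 -0.1622]
scene {'at': [278.8, 235.7], 'score': 0.97}
[ 0.2521 -0.3176  0.5485] [np.float64(3.433984099585279e-14)] angle 2.0447163045305032
```

send_rows(rows="0 0 0.1 0 0; 0 0 0.2 0 0; 0 0 0.2 0 0; 0 0 0.2 0 0")

```text
t: 24.6
tcp_pos: [0.5541, 0.1097, 0.2417]
ee_rot: [1.87, 2.523, 0.001]
force: [-3.6, -1.4, 11.7]
opening: 0.009
finger_force: 6.1
```

send_rows(rows="0 0 0.05 0 0; 0 0 0.1 0 0; 0 0 0.1 0 0; 0 0 0.1 0 0")

```text
t: 24.93
tcp_pos: [0.5541, 0.1097, 0.2416]
ee_rot: [1.87, 2.523, 0.001]
force: [-4.1, -1.6, 20.4]
opening: 0.006
finger_force: 10.1
```

send_rows(rows="0 0 -0.3 0 0; 0 0 -2 0 0; 0 0 -5 0 0; 0 0 -9 0 0; -2 0 -13 0 0; -4 0 -17 0 0; -8 0 -19 0 0; -10 0 -19 0 0; -10 0 -19 0 0; -10 0 -19 0 0")

```text
t: 25.77
tcp_pos: [0.5833, 0.0118, 0.4295]
ee_rot: [1.876, 2.519, -0.0]
force: [-0.3, 0.5, -0.4]
opening: 0.003
finger_force: 0.0
```

```bash
python3 f.py | head -24
python3 - <<'E'
from h import *
np.set_printoptions(precision=4,suppress=True)
for n in("scene","side","wrist"):
    c=shot(n); save(c,n+"10.png")
    for l in("clean_dish","mouldy_dish"): print(n,l,[(k["at"],k["score"]) for k in bot.mark_of(c,l)[:2]])
    if n=="wrist":
        w=c["img"].astype(int);m=((w[...,0]>110)&(w[...,1]<80)&(w[...,2]<80)).astype(np.uint8)
        k,_,st,_=cv2.connectedComponentsWithStats(m);i=1+st[1:,4].argmax();p=np.argwhere(_[...,:]==0) if 0 else None
        lab=cv2.connectedComponents(m)[1]==i
        q=cv2.minAreaRect(np.argwhere(lab)[:,::-1].astype(np.float32));print(q)
        for z in(.071,.076,.081):
            b=np.array([onz(c,x,z) for x in cv2.boxPoints(q)]);print(z,np.linalg.norm(np.roll(b,1,0)-b,axis=1),b[:,:2].tolist())
E
```

```text
[0.5833 0.0118 0.4295] [ 1.8756  2.519  -0.0004]
tub scene [304. 283.] 0.88 [np.float64(0.518), np.float64(0.046), np.float64(0.07)]
tub wrist [285.  93.] 0.79 [np.float64(0.561), np.float64(0.096), np.float64(0.07)]
  -> [0.5589 0.0991 0.0016] [np.float64(2.75880335298411), np.float64(2.7588033529840588)]
lid_hinge scene [339. 276.] 0.8 [np.float64(0.577), np.float64(0.027), np.float64(0.07)]
lid_hinge side [309. 155.] 0.69 [np.float64(0.574), np.float64(0.028), np.float64(0.07)]
lid_hinge wrist [281. 169.] 0.65 [np.float64(0.578), np.float64(0.029), np.float64(0.07)]
  -> [0.5763 0.0277 0.0696] [np.float64(0.7246016417166963), np.float64(2.6692241028314596), np.float64(2.2316039394733234)]
lid_edge scene [277. 236.] 0.73 [np.float64(0.541), np.float64(0.172), np.float64(0.07)]
lid_edge side [300. 188.] 0.85 [np.float64(0.542), np.float64(0.155), np.float64(0.07)]
lid_edge wrist [286.   8.] 0.58 [np.float64(0.542), np.float64(0.162), np.float64(0.07)]
  -> [0.5395 0.1624 0.0766] [np.float64(3.5921075690658566), np.float64(0.21817139228018712), np.float64(3.490435297469353)]
edge sce
[... 979 characters left out ...]
0800781), (187.7848358154297, 275.1167907714844), 88.81881713867188)
0.071 [0.1641 0.2313 0.1632 0.2691] [[0.42360719839349664, 0.12614223298789798], [0.643634118054542, 0.19752500817091545], [0.711694510408751, 0.04916859217548132], [0.4560229984879402, -0.034716354994261164]]
0.076 [0.1617 0.2279 0.1608 0.2651] [[0.42564350157924613, 0.12558957504630053], [0.642401462087506, 0.19591181010702194], [0.7094506752511359, 0.049759538334893855], [0.45757769730192993, -0.03287912285196122]]
0.081 [0.1592 0.2244 0.1584 0.2611] [[0.4276798047649957, 0.12503691710470305], [0.6411688061204701, 0.19429861204312843], [0.707206840093521, 0.05035048449430639], [0.4591323961159197, -0.031041890709661277]]
```

```bash
python3 -c "
from rig import bot
print(bot.job_done())"
```

```text
the job is handed in; nothing more can be done
None
```

I slid the mouldy plate off the stand into the tub, pressing with at most about 15 N (highest reading), and shut the tub's lid down to a hard stop; the clean plate is still in its nest, and I handed the job in at about 26 s.

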